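# Hold the scrap bin open and ease its lid shut

## Task

Two lever-lid bins stand on the table; press the lever pad of the low, wide one all the way down with a fingertip so that its lid swings fully open, and hold it there while a helper drops in clay scraps (a good three seconds). Then let the lever come up slowly under your finger, easing the lid shut without letting it drop or slam, and take the hand away. Work the lid by its lever pad only, without grasping anything, and leave the tall bin and everything else on the table undisturbed.

Things in the scene. Friction and masses are not known exactly. Their poses are not given: they have to be found in the camera images.
- low_bin_pad (a point): Middle of the top of the ribbed black press pad on the LOW, WIDE bin's lever (the one to press). Pad 30 x 38 x 7 mm, 90 mm out from the bin's front. Axes while shut: x towards the bin, y along the pad, z up. Shut: 115 mm above the table, sloping 0.2 rad (robot side higher). Fully pressed: 55 mm lower, sloping 0.2 rad the other way, moved under 5 mm sideways.
- low_bin_lever (a joint): Angle (rad) of the low bin's lever: 0 lid shut, 0.40 fully down at its stop. Pivot 138 mm behind the pad's middle, 80 mm above the table. No spring, no damper: 2 to 6 N on the pad lifts the lid; the lid's weight brings the lever up again after whatever holds it down. Let go, the lid falls and slams.
- low_bin_lid (a joint): Angle (rad) of the low bin's lid: 0 shut, about 0.98 with the lever fully pressed. Hinged on the bin's far top edge, driven by two steel rods from the lever; it turns 2 to 4 times as far as the lever, most near the open end, where 10 mm at the pad moves it 0.25 rad.
- tall_bin_pad (a point): The same press pad on the TALL, NARROW bin (not to be used); same size, height and axes.
- tall_bin_lid (a joint): Angle (rad) of the tall bin's lid: 0 shut; must stay shut.
- low_bin: Low, wide bin of plain aluminium with a black foot: 140 mm deep, 150 mm wide, 125 mm high (lid top 136 mm), fixed to the table. Origin at the centre of its underside; x from its front (pad side) to its hinge side, z up. Its open lid reaches about 260 mm above the table, leaning back from the pad.
- tall_bin: The tall, narrow bin of the same make: 130 mm deep, 110 mm wide, 200 mm high (lid top 211 mm), fixed. Origin and axes as for the low bin.
- marker: white and blue felt marker, 135 mm long, 16 mm thick, lying on the table; origin at the middle of its underside. Bystander, loose; leave alone.
- masking_tape: roll of tan masking tape lying flat, 100 mm across, 25 mm high; origin at the centre of its underside. Bystander, loose; leave alone.
- brush: thin red paint brush, 178 mm long, lying on the table; origin at the middle of its underside. Bystander, loose; leave alone.
- tall_jar: slim pigment jar, 59 mm across, 111 mm high; origin at the centre of its underside. Bystander, loose; leave alone.
- scissors: blue-handled scissors, 135 mm long, lying flat; origin at the middle of the underside. Bystander, loose; leave alone.
- tile_palette: small stained tile, 80 x 106 x 6 mm, lying flat; origin at the centre of its underside. Bystander, loose; leave alone.

How it is judged (in metres and radians):
On the way, in this order (a step that is already met when the one before it is completed fails the run):
1. the low bin's lid is held fully open (above 0.88 rad) by its pressed pad for 2.5 s (value of joint low_bin_lid above 0.88 rad and contact force between the fingers and low_bin_lever_c4 above 0.5 N), for 2.5 s.
2. the lid is down to within 0.15 rad of shut, the fingers still on the pad (value of joint low_bin_lid below 0.15 rad and contact force between the fingers and low_bin_lever_c4 above 0.3 N).
3. the lid is shut (below 0.03 rad) (value of joint low_bin_lid below 0.03 rad), for 0.2 s.
At the end, for the whole second after the job is handed in: The low bin's lid is shut again (within 0.03 rad) with its lever fully up, the tall bin is shut, after the lid was held fully open for at least 2.5 s and eased down (never faster than 2 rad/s, the fingers on the pad until it is within 0.15 rad of shut) (value of joint each of low_bin_lid, low_bin_lever, tall_bin_lid below 0.03 rad); the robot touches nothing.
It fails at once if the low bin's lid drops or slams (closing faster than 2 rad/s) (velocity of joint low_bin_lid below -2 rad/s).
It fails at once if the lid is moved by hand instead of by the lever (touched by the fingers or the arm) (contact force between any of the fingers, the arm and low_bin_lid above 1 N).
It fails at once if the tall bin is opened (its lid above 0.1 rad) (value of joint tall_bin_lid above 0.1 rad).
It fails at once if a loose thing is lifted or shifted by more than 20 mm (distance of any of marker, masking_tape, brush, tall_jar, scissors, tile_palette from where it was at the start of the episode above 0.02 m).
It also fails if it takes over 48 s, if anything falls off the work surface, if the arm or the gripper's body presses on something with over 40 N, if the wrist force passes 120 N, or if a joint passes its speed limit or range.

## Robot

A 6-joint arm with a two-finger parallel gripper is mounted at the origin on a cart in front of the work surface, level with it; the furniture and walls round the work are solid. World frame = base frame: x ahead of the robot, y to its left, z up, the work surface at z = 0. Lengths are in m, angles in degrees, forces in N, time in s.
With the tool pointing down it reaches from about 0.325 to 0.85 m from the base axis. Payload 15.5 kg.
Tool frame: the origin (TCP) lies between the finger pads; the fingertips stand 11 mm ahead of it and the grasp point (between the pads) lies 8 mm behind it; x points along the fingers, y is the direction in which the jaws open and shut, and the axes are right-handed (so a half turn about x gives the same grasp; the last joint's range is limited). The gripper opens to 91 mm and grips with 3 to 60 N. Pads are 32 mm wide; open, the fingers measure 118 mm over their backs; the gripper's body (76 mm by 178 mm) begins 60 mm behind the grasp point.
Start: joints at [69.758, 28.281, 77.091, -0, 74.628, -5.472], TCP at [0.159, 0.604, 0.225] pointing down, gripper open.
Joint ranges: [-166.48, 166.48], [-47.26, 123.95], [12.59, 153.08], [-70.14, 250.14], [6.76, 159.57], [-176.63, 176.63]. Speed limits (degrees/s): [108.29, 108.29, 147.25, 172.46, 172.46, 172.46].

## Interface

Orientations are given as [roll, pitch, yaw] about the fixed x, y, z axes, in that order (R = Rz(yaw) Ry(pitch) Rx(roll)).
In Python, from plant import ctrl, cams gives the robot as it stands.
- The arm moves only by the tool drive_tool, never from a script. Its argument "commands" is a list that holds one entry, the list of rows, each a list of 7 numbers: the shift along the tool's x, y, z in mm, then the turn, a rotation vector about the tool's x, y, z in rad, then the finger opening in mm, from 0 to 91.2. A call has exactly 8 rows; each row is the pose to reach, as a shift and turn from the pose commanded when the call began, along the tool's axes at that moment; what a row does not reach only later rows make up. A row lasts 1/12 s, in which the tool goes at most 41.7 mm and 7.16 degrees, less where a joint would pass 70% of its speed; a pose out of reach is approached as far as the arm can. A call with a gripper value outside its range is refused whole. The fingers move at their own pace and stop on an object; the grip force is fixed at half the most. Time passes only in rows, so rows that repeat a pose let the fingers close, or fill a call up. It gives the time, the measured TCP pose, the force and the opening at its end, in the units of the state.
- ctrl.sense(): the state, without advancing time (a new reading comes with each control period).
- cams.capture(name): name is "scene" or "top" or "wrist"; returns a dict with "frame" (480x640x3 uint8, red, green, blue), "z_map" (480x640 float32, m along the optical axis (not along the pixel's ray), 0 where there is no reading), "camera_matrix" (3x3 intrinsics, pixels), "R" (3x3) and "t" (3): a world point X has camera coordinates R X + t. Camera axes: x right, y down, z forward; pixel columns grow to the right and rows downward; lengths in m; the calibration is good to about 2 mm. A picture is of the moment at which its call begins.
- ctrl.hand_in(): hands the job in, once; it reports no verdict.
The state is a dict: "clock": time; "joint_positions": joint angles; "joint_velocities": joint speeds; "joint_efforts": joint torques, N m; "tool_pos": TCP position; "orientation": TCP orientation; "ft_force": force on the tool from outside, world axes, zero at the start; "wrist_torque": the same for the moment, N m; "gripper_width": finger opening in m.
Only numpy, scipy, OpenCV 4.12 (cv2) and the standard library are available. Lean on these libraries where they do the work, as an engineer would, in place of code of your own. Each camera call takes 0.05 s, during which the arm holds its last target. There are 200 camera calls.

## Working session

There is one attempt and no reset: what is moved stays moved. The work goes in short steps, Python scripts to look and compute and a tool call to move; the robot and the scene stay as the last step left them, time stands still between calls to the robot, and variables do not carry over. Pictures are saved under pics/ and viewed, on a budget of 10 in all, crops included, one or two more only if the job needs it, and the job is handed in when it is done.

Besides the shell and the picture viewer there is one more tool, called after "Call:" as name(argument=value, ...), one argument or row to a line, values as JSON. drive_tool: Moves the arm, as the interface text tells. Its arguments: {"type":"object","properties":{"commands":{"type":"array","items":{"type":"array","items":{"type":"array","items":{"type":"number"}}}}},"required":["commands"]}

```bash
mkdir -p pics; cat > h.py <<'E'
import numpy as np,cv2
from plant import ctrl,cams
def cap(n):
    c=cams.capture(n); np.savez('pics/'+n+'.npz',**c); return c
def pt(c,u,v,z=None):
    K=c['camera_matrix']; z=c['z_map'][v,u] if z is None else z
    return c['R'].T@(z*np.linalg.solve(K,[u,v,1])-c['t'])
def cloud(c):
    v,u=np.mgrid[:480,:640]; z=c['z_map'].astype(float)
    p=np.stack([u,v,np.ones_like(u)],-1)@np.linalg.inv(c['camera_matrix']).T*z[...,None]
    return (p-c['t'])@c['R']
E
python3 - <<'E'
from h import *
print(ctrl.sense())
for n in ['scene','top']:
    c=cap(n); cv2.imwrite(f'pics/{n}1.png',c['frame'][...,::-1])
E
```

```text
{'clock': 0.0, 'joint_positions': array([ 6.97587173e+01,  2.83152750e+01,  7.71274356e+01, -7.85396965e-04,
        7.46273625e+01, -5.47301290e+00]), 'joint_velocities': array([ 0.0152345 ,  0.02270626, -0.03418483,  0.01793904,  0.01204694,
        0.00571977]), 'joint_efforts': array([ 4.95603490e-04, -8.78828001e+01, -3.81847000e+01,  7.08486512e-02,
        5.34294848e-02, -7.20634534e-05]), 'tool_pos': array([0.159207  , 0.60400581, 0.22433221]), 'orientation': array([ -94.85403583,   89.92992283, -109.62209697]), 'ft_force': array([0.38603226, 0.56089466, 0.08480599]), 'wrist_torque': array([-0.0569391 , -0.00300795, -0.0323262 ]), 'gripper_width': 0.09128127322744276}
```

View pics/scene1.png

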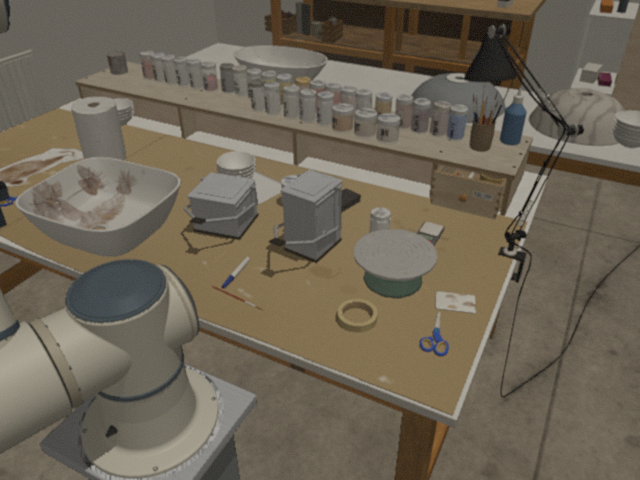

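View pics/top1.png

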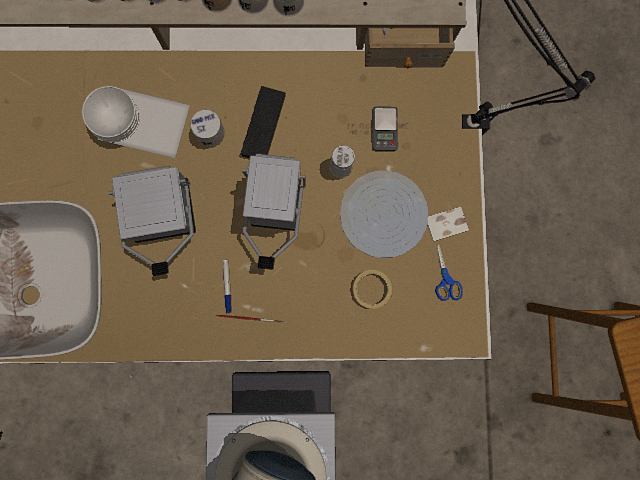

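The top view shows the low, wide bin at about (153,203) with its pad at (160,268). The tall bin's pad is at (266,262).

```bash
python3 - <<'E'
from h import *
c=dict(np.load('pics/top.npz')); P=cloud(c)
f=c['frame'].astype(int)
for (u0,v0) in [(160,268),(266,262)]:
    s=np.s_[v0-12:v0+13,u0-14:u0+15]; p=P[s].reshape(-1,3); d=f[s].reshape(-1,3).max(1)
    m=(d<60)&(p[:,2]>0.09)&(p[:,2]<.14); q=p[m]
    print(m.sum(),q.mean(0),q.min(0),q.max(0)); 
    r=cv2.minAreaRect(q[:,:2].astype(np.float32)); print(r, cv2.boxPoints(r))
    w=np.linalg.svd(q-q.mean(0))[2][2]; print('n',w)
# bin lid rects
for (u0,v0,h) in [(153,203,.136),(272,190,.211)]:
    s=np.s_[v0-45:v0+46,u0-50:u0+51]; p=P[s].reshape(-1,3); q=p[abs(p[:,2]-h)<.008]
    r=cv2.minAreaRect(q[:,:2].astype(np.float32)); print(r,q[:,2].mean())
for uv in [(227,280),(225,318),(370,290),(205,125),(95,280),(160,300),(262,315),(95,225)]: print(uv,pt(c,*uv).round(3))
cv2.imwrite('pics/top2.png',cv2.resize(c['frame'][150:330,80:320,::-1],None,fx=3.3,fy=3.3,interpolation=2))
E
```

```text
198 [0.50661263 0.25491797 0.11532588] [0.4903718  0.22955746 0.09936504] [0.53132081 0.2749845  0.12390521]
((0.5086260437965393, 0.2497454285621643), (0.03201140835881233, 0.051630403846502304), 16.54616355895996) [[0.48593125 0.2699334 ]
 [0.500635   0.22044098]
 [0.5313208  0.22955745]
 [0.51661706 0.27904987]]
n [0.27171699 0.03156351 0.96185946]
187 [0.51908819 0.00580531 0.11536469] [ 0.50317849 -0.01385847  0.10685123] [0.53457781 0.02398295 0.12347887]
((0.5190746188163757, 0.005638407543301582), (0.03640928119421005, 0.029071718454360962), 83.4465560913086) [[ 0.502556   -0.0107883 ]
 [ 0.5314378  -0.01410626]
 [ 0.5355932   0.02206512]
 [ 0.5067114   0.02538307]]
n [-0.19560433  0.00696023 -0.9806582 ]
((0.663457989692688, 0.28087833523750305), (0.1563451737165451, 0.1835554540157318), 9.920754432678223) 0.1344257444487186
((0.6823477745056152, -0.012440621852874756), (0.14020374417304993, 0.14639250934123993), 83.27301788330078) 0.20921151578589997
(227, 280) [0.481 0.11  0.015]
(225, 318) [0.386 0.116 0.001]
(370, 290) [ 0.454 -0.254  0.001]
(205, 125) [0.865 0.16  0.081]
(95, 280) [0.482 0.428 0.054]
(160, 300) [0.432 0.28  0.007]
(262, 315) [0.393 0.022 0.005]
(95, 225) [0.607 0.403 0.134]
```

View pics/top2.png

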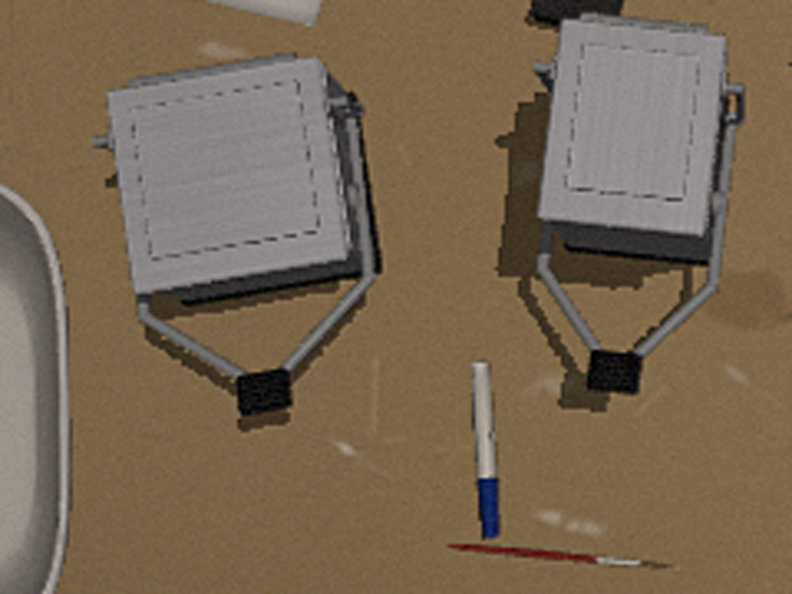

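The crop shows the low pad spanning about (237–292, 370–413), so its centre is full-image (160.2,268.5). The bin's yaw is about 8°.

```bash
cat >> h.py <<'E'
from scipy.spatial.transform import Rotation as Ro
BY=np.radians(8.3)
def go(target,yaw=BY):
    s=ctrl.sense(); R=Ro.from_euler('xyz',s['orientation'],degrees=True).as_matrix()
    best=None
    for sg in (1,-1):
        x=np.array([0,0,-1.]); y=sg*np.array([-np.sin(yaw),np.cos(yaw),0]); T=np.stack([x,y,np.cross(x,y)],1)
        rv=Ro.from_matrix(R.T@T).as_rotvec()
        if best is None or np.linalg.norm(rv)<np.linalg.norm(best): best=rv
    print('R',R.round(3).tolist()); print('shift mm',(R.T@(np.array(target)-s['tool_pos'])*1000).round(1),'rv',best.round(3))
E
python3 - <<'E'
from h import *
c=dict(np.load('pics/top.npz')); K,R,t=c['camera_matrix'],c['R'],c['t']
d=R.T@np.linalg.solve(K,[160.2,268.5,1]); o=-R.T@t
p=o+d*(.115-o[2])/d[2]; print('pad',p)
# expected from bin geometry: depth median on pad
print(np.median(c['z_map'][265:272,157:164]), pt(c,160,268))
a=p+np.array([-.006*np.cos(BY),-.006*np.sin(BY),0]); a[2]=.225; print(a); go(a)
E
```

```text
pad [0.50577029 0.25377221 0.115     ]
1.3203261 [0.50703374 0.25464695 0.1135223 ]
[0.49983314 0.25290608 0.225     ]
R [[-0.0, 0.255, 0.967], [-0.001, 0.967, -0.255], [-1.0, -0.001, -0.0]]
shift mm [-3.000e-01 -2.527e+02  4.189e+02] rv [-0.403 -0.     0.001]
```

Call:
drive_tool(
  commands=[
    [[0,-12,20,-0.02,0,0,0],[0,-28,46,-0.05,0,0,0],[0,-45,74,-0.08,0,0,0],[0,-62,103,-0.1,0,0,0],[0,-79,131,-0.13,0,0,0],[0,-96,160,-0.16,0,0,0],[0,-113,188,-0.18,0,0,0],[0,-126,210,-0.2,0,0,0]],
  ],
)

```text
clock: 0.77
tool_pos: [0.3315, 0.4271, 0.2248]
orientation: [-96.8, 90.0, -100.1]
ft_force: [0.6, -0.1, -0.2]
gripper_width: 0.041
```

```bash
python3 - <<'E'
from h import *
go([.4998,.2529,.185])
E
```

```text
R [[-0.0, 0.057, 0.998], [-0.001, 0.998, -0.057], [-1.0, -0.001, -0.0]]
shift mm [  39.9 -164.2  178. ] rv [-0.202 -0.     0.001]
```

Call:
drive_tool(
  commands=[
    [[0,-20,22,-0.03,0,0,0],[2,-44,48,-0.06,0,0,0],[6,-70,76,-0.09,0,0,0],[12,-96,104,-0.12,0,0,0],[20,-122,132,-0.15,0,0,0],[28,-145,158,-0.18,0,0,0],[36,-160,174,-0.2,0,0,0],[40,-165,179,-0.2,0,0,0]],
  ],
)

```text
clock: 1.43
tool_pos: [0.5013, 0.2513, 0.1838]
orientation: [-130.7, 89.9, -122.6]
ft_force: [-0.7, -0.0, 0.2]
gripper_width: 0.0004
```

```bash
python3 - <<'E'
from h import *
go([.4998,.2529,.145]); print(ctrl.sense()['tool_pos'],ctrl.sense()['gripper_width'])
for n in ['wrist','scene']:
    c=cap(n); cv2.imwrite(f'pics/{n}3.png',c['frame'][...,::-1])
E
```

```text
R [[-0.001, -0.14, 0.99], [-0.001, 0.99, 0.14], [-1.0, -0.001, -0.001]]
shift mm [38.8  1.9 -1.2] rv [-0.004 -0.001  0.001]
[0.50130734 0.25126744 0.18377441] 0.00036360942605914465
```

View pics/wrist3.png

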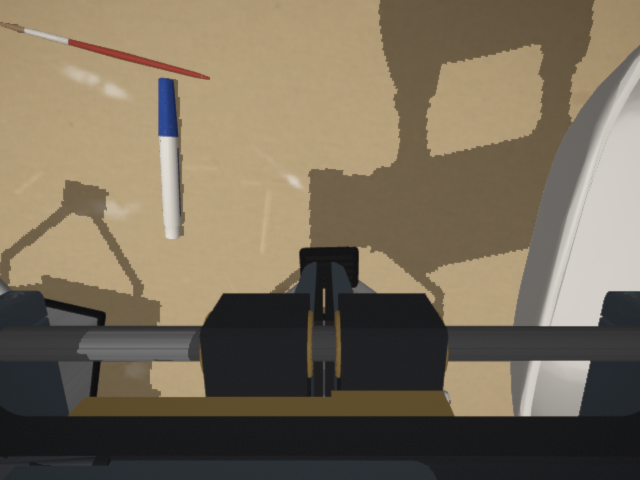

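The wrist view shows the closed fingertips at (324,285), just above the pad, whose visible robot-side part spans (302–357, 248–285). I'll check the pad's lateral position from this view's depth.

```bash
python3 - <<'E'
from h import *
c=dict(np.load('pics/wrist.npz'))
for uv in [(303,255),(329,251),(329,256),(356,255),(303,275),(356,275),(324,292)]: print(uv,pt(c,*uv).round(4))
E
```

```text
(303, 255) [0.5007 0.2377 0.1169]
(329, 251) [0.4957 0.2534 0.1173]
(329, 256) [0.4985 0.2538 0.1186]
(356, 255) [0.4961 0.2706 0.1166]
(303, 275) [0.4856 0.2396 0.1899]
(356, 275) [0.5103 0.2732 0.1138]
(324, 292) [0.5737 0.2616 0.0011]
```

Call:
drive_tool(
  commands=[
    [[4,1,0,0,0,0,0],[12,2,0,0,0,0,0],[20,2.5,0,0,0,0,0],[28,2.5,0,0,0,0,0],[35,2.5,0,0,0,0,0],[41,2.5,0,0,0,0,0],[45,2.5,0,0,0,0,0],[47,2.5,0,0,0,0,0]],
  ],
)

```text
clock: 2.2
tool_pos: [0.4988, 0.2564, 0.1371]
orientation: [-169.0, 89.9, -160.8]
ft_force: [1.2, -0.4, 0.0]
gripper_width: 0.0006
```

Call:
drive_tool(
  commands=[
    [[1,0,0,0,0,0,0],[2,0,0,0,0,0,0],[3,0,0,0,0,0,0],[4.5,0,0,0,0,0,0],[6,0,0,0,0,0,0],[8,0,0,0,0,0,0],[10,0,0,0,0,0,0],[12,0,0,0,0,0,0]],
  ],
)

```text
clock: 2.87
tool_pos: [0.4988, 0.2563, 0.1258]
orientation: [-171.1, 90.0, -162.9]
ft_force: [-2.5, -0.7, 3.8]
gripper_width: 0.0005
```

Call:
drive_tool(
  commands=[
    [[2,0,0,0,0,0,0],[4,0,0,0,0,0,0],[6,0,0,0,0,0,0],[8,0,0,0,0,0,0],[10,0,0,0,0,0,0],[12,0,0,0,0,0,0],[14,0,0,0,0,0,0],[16,0,0,0,0,0,0]],
  ],
)

```text
clock: 3.53
tool_pos: [0.4991, 0.2564, 0.1097]
orientation: [-36.5, 90.0, -28.3]
ft_force: [-2.2, -0.9, 2.8]
gripper_width: 0.0008
```

```bash
python3 - <<'E'
from h import *
go([.4998,.2555,.1]); c=cap('scene'); cv2.imwrite('pics/s4.png',cv2.resize(c['frame'][120:300,140:380,::-1],None,fx=3.3,fy=3.3))
E
```

```text
R [[0.0, -0.142, 0.99], [-0.0, 0.99, 0.142], [-1.0, -0.0, 0.0]]
shift mm [ 9.7 -1.   0.6] rv [-0.003  0.     0.   ]
```

View pics/s4.png

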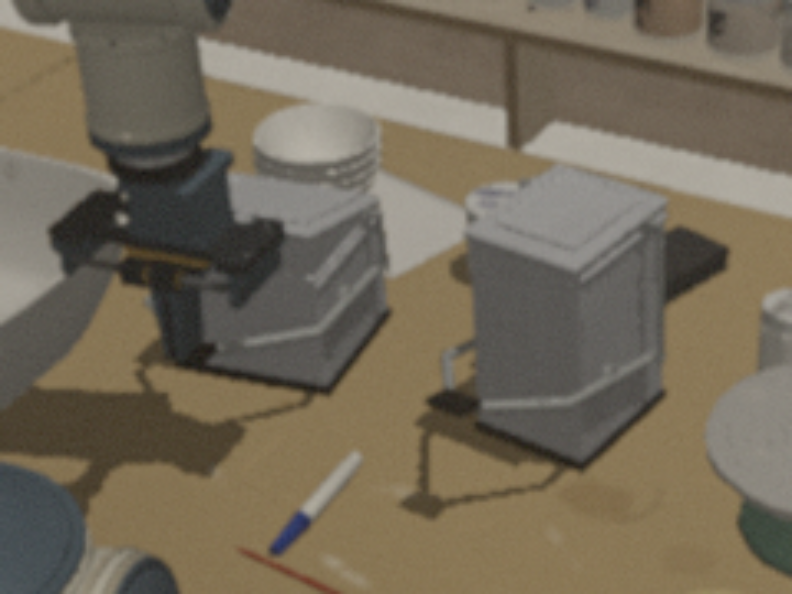

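The lid is beginning to lift and the fingertip at crop (190,350) sits on the pad. The bowl is clear of the gripper. I'll continue.

Call:
drive_tool(
  commands=[
    [[2,0,0,0,0,0,0],[4,0,0,0,0,0,0],[6,0,0,0,0,0,0],[8,0,0,0,0,0,0],[10,0,0,0,0,0,0],[12,0,0,0,0,0,0],[14,0,0,0,0,0,0],[16,0,0,0,0,0,0]],
  ],
)

```text
clock: 4.25
tool_pos: [0.4991, 0.2564, 0.0937]
orientation: [-174.6, 90.0, -166.5]
ft_force: [-1.7, 0.5, 3.6]
gripper_width: 0.0004
```

Call:
drive_tool(
  commands=[
    [[2,0,0,0,0,0,0],[4,0,0,0,0,0,0],[6,0,0,0,0,0,0],[8,0,0,0,0,0,0],[10,0,0,0,0,0,0],[12,0,0,0,0,0,0],[13.5,0,0,0,0,0,0],[15,0,0,0,0,0,0]],
  ],
)

```text
clock: 4.92
tool_pos: [0.4995, 0.2565, 0.0789]
orientation: [6.4, 90.0, 14.5]
ft_force: [1.2, 0.8, 2.3]
gripper_width: 0.0003
```

Call:
drive_tool(
  commands=[
    [[0.7,0,0,0,0,0,0],[1.4,0,0,0,0,0,0],[2.1,0,0,0,0,0,0],[2.8,0,0,0,0,0,0],[3.5,0,0,0,0,0,0],[4.2,0,0,0,0,0,0],[4.8,0,0,0,0,0,0],[5,0,0,0,0,0,0]],
  ],
)

```text
clock: 5.58
tool_pos: [0.499, 0.2564, 0.0738]
orientation: [-164.7, 90.0, -156.6]
ft_force: [1.4, 0.7, 2.5]
gripper_width: 0.0004
```

```bash
python3 - <<'E'
from h import *
print(ctrl.sense()['ft_force'],ctrl.sense()['tool_pos']); c=cap('scene'); cv2.imwrite('pics/s5.png',cv2.resize(c['frame'][120:300,140:380,::-1],None,fx=3.3,fy=3.3))
E
```

```text
[1.40363396 0.71881571 2.47041812] [0.49903783 0.25635931 0.073794  ]
```

View pics/s5.png

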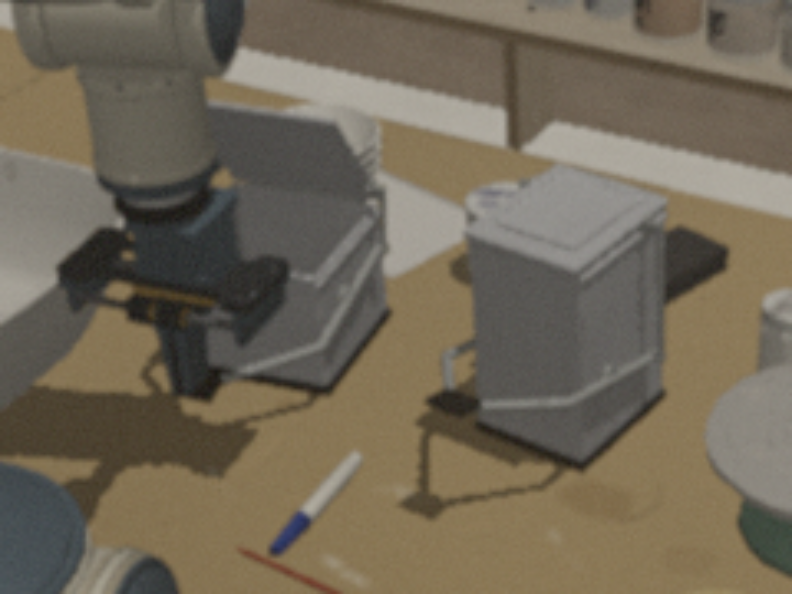

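The lid is well open, but the force is still only 2.5 N, so the lever isn't at its stop yet. I'll press on slowly.

Call:
drive_tool(
  commands=[
    [[0.5,0,0,0,0,0,0],[1,0,0,0,0,0,0],[1.5,0,0,0,0,0,0],[2,0,0,0,0,0,0],[2.5,0,0,0,0,0,0],[3,0,0,0,0,0,0],[3,0,0,0,0,0,0],[3,0,0,0,0,0,0]],
  ],
)

```text
clock: 6.3
tool_pos: [0.4994, 0.2565, 0.072]
orientation: [10.6, 89.9, 18.8]
ft_force: [-3.3, -1.6, 23.2]
gripper_width: 0.0006
```

The stop is reached: the force jumped to 23 N at z = 0.072. I'll hold here for over 3 s.

Call:
drive_tool(
  commands=[
    [[0,0,0,0,0,0,0],[0,0,0,0,0,0,0],[0,0,0,0,0,0,0],[0,0,0,0,0,0,0],[0,0,0,0,0,0,0],[0,0,0,0,0,0,0],[0,0,0,0,0,0,0],[0,0,0,0,0,0,0]],
  ],
)

```text
clock: 6.97
tool_pos: [0.4994, 0.2565, 0.072]
orientation: [9.3, 89.9, 17.4]
ft_force: [-4.2, -1.6, 22.8]
gripper_width: 0.0007
```

```bash
python3 - <<'E'
from h import *
for n in ['top','scene']:
    c=cap(n); P=cloud(c)
    q=P[(abs(P[...,0]-.69)<.12)&(abs(P[...,1]-.275)<.06)&(P[...,2]>.15)&(P[...,2]<.3)&(P[...,0]>.62)]
    ax=np.array([np.cos(BY),np.sin(BY)]); s=(q[:,:2]-[.664,.277])@ax
    k=np.polyfit(s,q[:,2],1); print(n,len(q),'z max',q[:,2].max() if len(q) else 0,'slope angle',np.degrees(np.arctan(k[0])), s.min(),s.max())
cv2.imwrite('pics/s6.png',cv2.resize(c['frame'][120:300,140:380,::-1],None,fx=3.3,fy=3.3))
E
```

```text
top 1201 z max 0.2580342833939071 slope angle -54.63764473384756 -0.010489922953221539 0.06762347649826365
scene 738 z max 0.2530653807792129 slope angle -56.774367029031175 -0.01805079908819888 0.06227582717676801
```

View pics/s6.png

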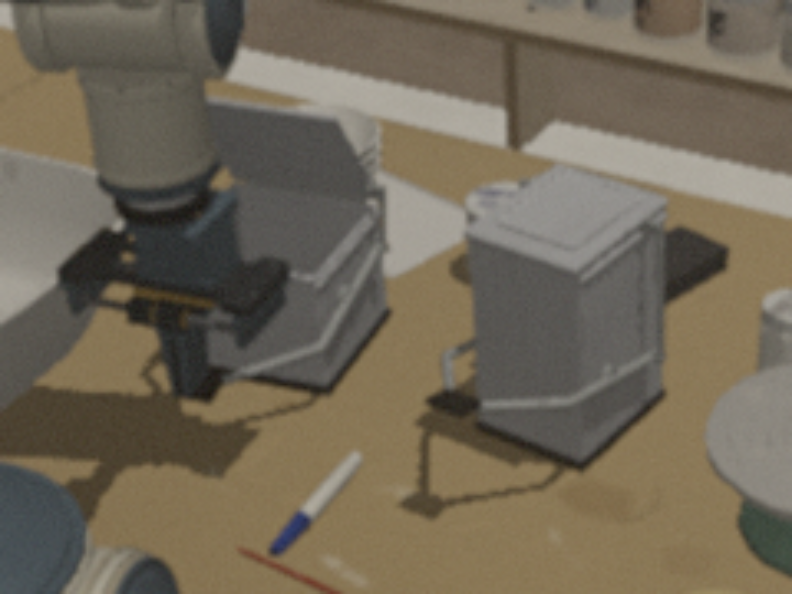

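The lid is fully open. Its slope is about 55–57° (0.95–0.99 rad) and its top is at about 0.258 m. Continuing the hold.

Call:
drive_tool(
  commands=[
    [[0,0,0,0,0,0,0],[0,0,0,0,0,0,0],[0,0,0,0,0,0,0],[0,0,0,0,0,0,0],[0,0,0,0,0,0,0],[0,0,0,0,0,0,0],[0,0,0,0,0,0,0],[0,0,0,0,0,0,0]],
  ],
)

```text
clock: 7.73
tool_pos: [0.4993, 0.2565, 0.072]
orientation: [10.7, 89.9, 18.8]
ft_force: [-3.4, -1.2, 23.7]
gripper_width: 0.0003
```

Call:
drive_tool(
  commands=[
    [[0,0,0,0,0,0,0],[0,0,0,0,0,0,0],[0,0,0,0,0,0,0],[0,0,0,0,0,0,0],[0,0,0,0,0,0,0],[0,0,0,0,0,0,0],[0,0,0,0,0,0,0],[0,0,0,0,0,0,0]],
  ],
)

```text
clock: 8.4
tool_pos: [0.4993, 0.2565, 0.072]
orientation: [10.1, 89.9, 18.3]
ft_force: [-4.3, -2.8, 22.6]
gripper_width: 0.0006
```

Call:
drive_tool(
  commands=[
    [[0,0,0,0,0,0,0],[0,0,0,0,0,0,0],[0,0,0,0,0,0,0],[0,0,0,0,0,0,0],[0,0,0,0,0,0,0],[0,0,0,0,0,0,0],[0,0,0,0,0,0,0],[0,0,0,0,0,0,0]],
  ],
)

```text
clock: 9.07
tool_pos: [0.4994, 0.2565, 0.072]
orientation: [10.7, 89.9, 18.9]
ft_force: [-3.3, -1.2, 22.9]
gripper_width: 0.0006
```

Call:
drive_tool(
  commands=[
    [[0,0,0,0,0,0,0],[0,0,0,0,0,0,0],[0,0,0,0,0,0,0],[0,0,0,0,0,0,0],[0,0,0,0,0,0,0],[0,0,0,0,0,0,0],[0,0,0,0,0,0,0],[0,0,0,0,0,0,0]],
  ],
)

```text
clock: 9.73
tool_pos: [0.4994, 0.2565, 0.072]
orientation: [10.7, 89.9, 18.9]
ft_force: [-3.8, -1.5, 22.6]
gripper_width: 0.0008
```

Held for about 3.7 s. Now easing up.

Call:
drive_tool(
  commands=[
    [[-0.5,0,0,0,0,0,0],[-1,0,0,0,0,0,0],[-2,0,0,0,0,0,0],[-3,0,0,0,0,0,0],[-4,0,0,0,0,0,0],[-5,0,0,0,0,0,0],[-6,0,0,0,0,0,0],[-7,0,0,0,0,0,0]],
  ],
)

```text
clock: 10.4
tool_pos: [0.4988, 0.2563, 0.0779]
orientation: [-169.5, 90.0, -161.4]
ft_force: [-1.4, -0.3, 2.0]
gripper_width: 0.0005
```

Call:
drive_tool(
  commands=[
    [[-1,0,0,0,0,0,0],[-2,0,0,0,0,0,0],[-3,0,0,0,0,0,0],[-4.2,0,0,0,0,0,0],[-5.4,0,0,0,0,0,0],[-6.6,0,0,0,0,0,0],[-7.8,0,0,0,0,0,0],[-9,0,0,0,0,0,0]],
  ],
)

```text
clock: 11.07
tool_pos: [0.4991, 0.2563, 0.0871]
orientation: [-122.7, 90.0, -114.5]
ft_force: [-2.3, -0.6, 2.8]
gripper_width: 0.0006
```

Call:
drive_tool(
  commands=[
    [[-1.2,0,0,0,0,0,0],[-2.4,0,0,0,0,0,0],[-3.6,0,0,0,0,0,0],[-4.8,0,0,0,0,0,0],[-6,0,0,0,0,0,0],[-7.2,0,0,0,0,0,0],[-8.4,0,0,0,0,0,0],[-9.6,0,0,0,0,0,0]],
  ],
)

```text
clock: 11.73
tool_pos: [0.4992, 0.2564, 0.0967]
orientation: [-5.9, 90.0, 2.3]
ft_force: [-2.3, -1.1, 2.8]
gripper_width: 0.0005
```

Call:
drive_tool(
  commands=[
    [[-1.2,0,0,0,0,0,0],[-2.4,0,0,0,0,0,0],[-3.6,0,0,0,0,0,0],[-4.8,0,0,0,0,0,0],[-6,0,0,0,0,0,0],[-7.2,0,0,0,0,0,0],[-8.4,0,0,0,0,0,0],[-9.6,0,0,0,0,0,0]],
  ],
)

```text
clock: 12.4
tool_pos: [0.4995, 0.2565, 0.1064]
orientation: [12.0, 90.0, 20.1]
ft_force: [1.9, -0.0, 1.7]
gripper_width: 0.0005
```

Call:
drive_tool(
  commands=[
    [[-1.2,0,0,0,0,0,0],[-2.4,0,0,0,0,0,0],[-3.6,0,0,0,0,0,0],[-4.8,0,0,0,0,0,0],[-6,0,0,0,0,0,0],[-7.2,0,0,0,0,0,0],[-8.4,0,0,0,0,0,0],[-9.6,0,0,0,0,0,0]],
  ],
)

```text
clock: 13.07
tool_pos: [0.4991, 0.2564, 0.1158]
orientation: [176.9, 90.0, -175.0]
ft_force: [1.6, 0.6, 1.7]
gripper_width: 0.0005
```

Call:
drive_tool(
  commands=[
    [[-0.8,0,0,0,0,0,0],[-1.6,0,0,0,0,0,0],[-2.4,0,0,0,0,0,0],[-3.2,0,0,0,0,0,0],[-4,0,0,0,0,0,0],[-4.8,0,0,0,0,0,0],[-5.6,0,0,0,0,0,0],[-6.4,0,0,0,0,0,0]],
  ],
)

```text
clock: 13.73
tool_pos: [0.4991, 0.2564, 0.1222]
orientation: [-149.9, 90.0, -141.7]
ft_force: [1.9, -0.4, 1.5]
gripper_width: 0.0003
```

Call:
drive_tool(
  commands=[
    [[-0.6,0,0,0,0,0,0],[-1.2,0,0,0,0,0,0],[-1.8,0,0,0,0,0,0],[-2.4,0,0,0,0,0,0],[-3,0,0,0,0,0,0],[-3.6,0,0,0,0,0,0],[-4.2,0,0,0,0,0,0],[-4.8,0,0,0,0,0,0]],
  ],
)

```text
clock: 14.4
tool_pos: [0.4991, 0.2564, 0.127]
orientation: [-155.7, 90.0, -147.6]
ft_force: [1.9, 0.2, 2.7]
gripper_width: 0.0006
```

Call:
drive_tool(
  commands=[
    [[-0.6,0,0,0,0,0,0],[-1.2,0,0,0,0,0,0],[-1.8,0,0,0,0,0,0],[-2.4,0,0,0,0,0,0],[-3,0,0,0,0,0,0],[-3.6,0,0,0,0,0,0],[-4.2,0,0,0,0,0,0],[-4.8,0,0,0,0,0,0]],
  ],
)

```text
clock: 15.07
tool_pos: [0.4989, 0.2563, 0.1317]
orientation: [-168.0, 90.0, -159.9]
ft_force: [0.7, -0.6, -0.7]
gripper_width: 0.0003
```

Call:
drive_tool(
  commands=[
    [[-1,0,0,0,0,0,0],[-2,0,0,0,0,0,0],[-4,0,0,0,0,0,0],[-8,0,0,0,0,0,0],[-15,0,0,0,0,0,0],[-25,0,0,0,0,0,0],[-38,0,0,0,0,0,0],[-50,0,0,0,0,0,0]],
  ],
)

```text
clock: 15.73
tool_pos: [0.4992, 0.2564, 0.1832]
orientation: [12.8, 90.0, 21.0]
ft_force: [1.0, -0.0, -0.2]
gripper_width: 0.0003
```

Call:
drive_tool(
  commands=[
    [[-8,0,-10,0,0,0,0],[-16,0,-25,0,0,0,0],[-24,0,-40,0,0,0,0],[-30,0,-55,0,0,0,0],[-34,0,-70,0,0,0,0],[-36,0,-80,0,0,0,0],[-36,0,-80,0,0,0,0],[-36,0,-80,0,0,0,0]],
  ],
)

```text
clock: 16.4
tool_pos: [0.4197, 0.2451, 0.2181]
orientation: [11.9, 90.0, 20.0]
ft_force: [0.3, -0.4, -0.7]
gripper_width: 0.0002
```

```bash
python3 - <<'E'
from h import *
o=dict(np.load('pics/top.npz')); c=cap('top'); P=cloud(c)
for (x,y,h) in [(.664,.277,.136),(.682,-.012,.211)]:
    q=P[(abs(P[...,0]-x)<.05)&(abs(P[...,1]-y)<.04)]; k=np.linalg.lstsq(np.c_[q[:,:2],np.ones(len(q))],q[:,2],rcond=None)[0]; print('lid slope',k[:2].round(4),'z',q[:,2].mean(),q[:,2].max())
cv2.imwrite('pics/s7.png',c['frame'][...,::-1])
E
```

```text
lid slope [-0.0008 -0.0004] z 0.1356415966450386 0.14388416925043004
lid slope [0.002  0.0004] z 0.21037109725284403 0.21763388339666673
```

View pics/s7.png

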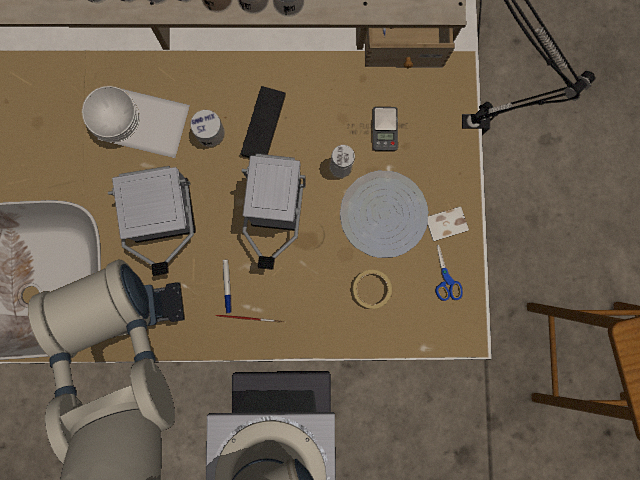

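The top view shows both lids shut and flat, the low pad back at (160,268), the hand clear at (165,303), and the marker, brush, tape and the rest unmoved. Handing in.

```bash
python3 -c "
from plant import ctrl
print(ctrl.hand_in())"
```

```text
the job is handed in; nothing more can be done
None
```

I pressed the low bin's pad down to its stop with closed fingertips, held it there for about 3.7 s, eased it back up over about 5 s, then took the hand away and handed in.

- **Open:** the force at the stop was about 23 N. Depth images put the lid at 55–57° (0.95–0.99 rad).
- **Easing shut:** force readings stayed at 1.5–2.8 N until the tool had risen to within about 2 mm of where the lid is shut. I did not measure lid speed directly. From the tool's speed of at most about 15 mm/s, I estimate it stayed under 0.4 rad/s.
- **End state:** at the last look both lids were flat and shut (slope 0.002 or less, heights 0.136 and 0.210 m). The pad was back in place, the hand was clear, and the loose things were unmoved by eye in the top view. The whole job took about 16.5 s of robot time.

No check failed or disagreed. The hand-in reported no verdict.

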